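# Set the breathing block's push-in valves for a leak test

### The arm

A 6-joint arm with a two-finger parallel gripper is mounted at the origin on the work surface. World frame = base frame: x ahead of the robot, y to its left, z up, the work surface at z = 0. Lengths are in mm, angles in rad, forces in N, time in s.
With the tool pointing down it reaches from about 350 to 775 mm from the base axis. Payload 7.3 kg.
Tool frame: the origin (TCP) lies at the very end of the fingers, on their centre line; the grasp point (between the pads) lies 19 mm behind it; z points along the fingers, y is the line along which they close (so a half turn about z gives the same grasp; the last joint's range is limited). The gripper opens to 92 mm and grips with 3 to 60 N. Pads are 19 mm wide; open, the fingers measure 130 mm over their backs; the gripper's body (75 mm by 190 mm) begins 47 mm behind the grasp point.
Start: joints at [-1.485, 0.342, 1.524, -0, 1.275, -0.146], TCP at [120.63, -510.973, 226.741] pointing down, gripper open.
Joint ranges: [-2.53, 2.53], [-0.77, 2.02], [0.04, 2.7], [-1, 4.14], [0.28, 2.66], [-3.11, 3.11]. Speed limits (rad/s): [2.57, 2.57, 3.14, 3.14, 3.14, 3.14].

### API

Orientations are given as [roll, pitch, yaw] about the fixed x, y, z axes, in that order (R = Rz(yaw) Ry(pitch) Rx(roll)).
In Python, from plant import bot gives the robot as it stands.
- The arm moves only by the tool jog_arm, never from a script. Its argument "targets" is a list of rows, each an object with "xyz": the shift along the tool's x, y, z as a fraction of full scale, a list of three; "spin": the turn about the tool's z as a fraction of full scale. In form: [{"xyz": [x, y, z], "spin": spin}, ...]. A call has exactly 10 rows; each row shifts and turns the commanded pose from where the row before left it, along the tool's axes as they then stand; what a row does not reach is not made up. Full scale, the value 1, is 80 mm for a shift and 0.1 rad for a turn. A row lasts 1/8 s, in which the tool goes at most 62.5 mm and 10.7 degrees, less where a joint would pass 70% of its speed; a pose out of reach is approached as far as the arm can. A call with a number of a shift or a turn outside -1 to 1 is refused whole. A call with a gripper value outside its range is refused whole. "gripper" is the opening in per cent of the stroke, from 0 (shut) to 100 (fully open), set as the call begins (left out, the last holds). The fingers move at their own pace and stop on an object; the grip force is fixed at half the most. Time passes only in rows, so rows that do not move let the fingers close, or fill a call up. It gives the time, the measured TCP pose, the force, the opening and the grip force at its end, in the units of the state.
- bot.get_obs(): the state, without advancing time (a new reading comes with each control period).
- bot.capture(name): name is "scene" or "side" or "wrist"; returns the picture (400x640x3 uint8, blue, green, red); there is no depth.
- bot.get_calibration(name): a dict with "vfov" (degrees; the focal length in pixels is half the picture's height over the tangent of half this angle, whatever the lens; pixels are square), "cx", "cy" (the principal point, pixels), "eye" and "rotation" of the camera in the world. Camera axes: x right, y down, z forward; pixel columns grow to the right and rows downward; lengths in mm; the calibration is good to about 2 mm. A picture is of the moment at which its call begins: read the wrist's pose just before it. get_calibration takes no time and is no camera call; for the wrist camera it gives the pose at the moment of the call.
- bot.close_job(): hands the job in; it is judged then, once.
The state is a dict: "time": time; "joint_positions": joint angles; "dq": joint speeds; "tau": joint torques, N m; "tool_pos": TCP position; "tcp_rot": TCP orientation; "contact_force": force on the tool from outside, world axes, zero at the start; "moment": the same for the moment, N m; "grip_width": finger opening in mm; "finger_force": force on a finger pad.
Only numpy, scipy, OpenCV 4.12 (cv2) and the standard library are available. Lean on these libraries where they do the work, as an engineer would, in place of code of your own. Each camera call takes 0.05 s, during which the arm holds its last target. There are 200 camera calls.

### The job

Set the black breathing block for its leak test: with shut fingertips gently push down its white valve caps, first the wide round dome, then the slim post, last the square one, each straight down until it sits fully home on its collar. Leave the T-bar cap standing out, and do not pull any cap up, grip or shift anything else on or around the block.

Things in the scene. Friction and masses are not known exactly. Their poses are not given: they have to be found in the camera images.
- block: Black breathing block of an anaesthesia machine, 270 x 270 mm and 80 mm tall, fixed on the table and turned a little. Origin at the centre of its underside, z up. Four push-in valves with white caps stand on its top in a square of about 120 mm, in any arrangement.
- dome_valve: The valve under the wide round dome cap: a round aluminium collar, 66 mm across, 12 mm tall, on a flat rubber ring on the block. Origin fixed, at the centre of its underside, on the block's top face (80 mm above the table), z up. The collar is spring-mounted: firm up to about 4 N, then it sinks about 0.5 mm per further N and comes back, so a press past home is cushioned.
- dome_cap (a joint): How far the wide round dome cap (white, 62 mm across, 28 mm tall) is pushed in, in m: about 0 to 0.002 at the start (standing out, 8 to 10 mm of bare stem showing), 0.010 fully home, when the cap sits on its collar. It slides straight down against about 3 N of friction, has no spring and stays where it is left. Pulling it up makes it negative.
- dome_top (a point): Centre of the top of the wide round dome cap (white, 62 mm across, 28 mm tall), where to touch it: 50 mm above the block's top face when the joint reads 0; moves with the cap, z up.
- post_valve: The valve under the slim post cap: a round aluminium collar, 40 mm across, 12 mm tall, on a flat rubber ring on the block. Origin fixed, at the centre of its underside, on the block's top face (80 mm above the table), z up. The collar is spring-mounted: firm up to about 4 N, then it sinks about 0.5 mm per further N and comes back, so a press past home is cushioned.
- post_cap (a joint): How far the slim post cap (white upright cylinder, 26 mm across, 63 mm tall, the tallest) is pushed in, in m: about 0 to 0.002 at the start (standing out, 8 to 10 mm of bare stem showing), 0.010 fully home, when the cap sits on its collar. It slides straight down against about 3 N of friction, has no spring and stays where it is left. Pulling it up makes it negative.
- post_top (a point): Centre of the top of the slim post cap (white upright cylinder, 26 mm across, 63 mm tall, the tallest), where to touch it: 85 mm above the block's top face when the joint reads 0; moves with the cap, z up.
- square_valve: The valve under the square cap: a round aluminium collar, 52 mm across, 12 mm tall, on a flat rubber ring on the block. Origin fixed, at the centre of its underside, on the block's top face (80 mm above the table), z up. The collar is spring-mounted: firm up to about 4 N, then it sinks about 0.5 mm per further N and comes back, so a press past home is cushioned.
- square_cap (a joint): How far the square cap (white flat pad 44 x 44 mm, 20 mm thick) is pushed in, in m: about 0 to 0.002 at the start (standing out, 8 to 10 mm of bare stem showing), 0.010 fully home, when the cap sits on its collar. It slides straight down against about 3 N of friction, has no spring and stays where it is left. Pulling it up makes it negative.
- square_top (a point): Centre of the top of the square cap (white flat pad 44 x 44 mm, 20 mm thick), where to touch it: 42 mm above the block's top face when the joint reads 0; moves with the cap, z up.
- tbar_valve: The valve under the T-bar cap: a round aluminium collar, 40 mm across, 12 mm tall, on a flat rubber ring on the block. Origin fixed, at the centre of its underside, on the block's top face (80 mm above the table), z up. The collar is spring-mounted: firm up to about 4 N, then it sinks about 0.5 mm per further N and comes back, so a press past home is cushioned.
- tbar_cap (a joint): How far the T-bar cap (white bar 60 x 14 mm on a 22 mm stem; to be left standing out) is pushed in, in m: about 0 to 0.002 at the start (standing out, 8 to 10 mm of bare stem showing), 0.010 fully home, when the cap sits on its collar. It slides straight down against about 3 N of friction, has no spring and stays where it is left. Pulling it up makes it negative.
- tbar_top (a point): Centre of the top of the T-bar cap (white bar 60 x 14 mm on a 22 mm stem; to be left standing out), where to touch it: 57 mm above the block's top face when the joint reads 0; moves with the cap, z up.
- connector: Spare grey tapered connector, 24 mm across, 40 mm tall, standing on the middle of the block between the valves. Origin at the centre of its underside. Loose; a bystander.
- seal_ring: Black rubber seal ring, 26 mm across, 7 mm thick, lying on the block between two valves. Origin at the centre of its underside. Loose; a bystander.
- bottle: White bottle, 56 mm across, 140 mm tall, on the table beside the block. Origin at the centre of its underside. Loose; a bystander.
- dish: Small steel bowl, 90 mm across, 35 mm tall, on the table beside the block. Origin at the centre of its underside. Loose; a bystander.
- handle: Plain steel instrument handle standing upright, 28 mm across, 110 mm tall, on the table beside the block. Origin at the centre of its underside. Loose; a bystander.
- tube: White paper mouthpiece tube standing upright, 32 mm across, 60 mm tall, on the table beside the block. Origin at the centre of its underside. Loose; a bystander.
- jar: Clear lidded jar, 52 mm across, 70 mm tall, on the table beside the block. Origin at the centre of its underside. Loose; a bystander.

How it is judged:
By the outcome, as a careful person would: the job done as asked, in the order asked, and still so for the second after the job is handed in, with the robot touching nothing.
It also fails if it takes over 45 s, if anything falls off the work surface, if the arm or the gripper's body presses on something with over 40 N, if the wrist force passes 120 N, or if a joint passes its speed limit or range.

## Working session

There is one attempt and no reset: what is moved stays moved. The work goes in short steps, Python scripts to look and compute and a tool call to move; the robot and the scene stay as the last step left them, time stands still between calls to the robot, and variables do not carry over. Pictures are saved under pics/ and viewed, at most 10 in all, crops included, and the job is handed in when it is done.

Besides the shell and the picture viewer there is one more tool, called after "Call:" as name(argument=value, ...), one argument or row to a line, values as JSON. jog_arm: Moves the arm, as the interface text tells. Shift numbers are shares of 80 mm and turn numbers shares of 0.1 rad, none past 1 either way. Its arguments: {"type":"object","properties":{"targets":{"type":"array","items":{"type":"object","properties":{"xyz":{"type":"array","items":{"type":"number"}},"spin":{"type":"number"}}}},"gripper":{"type":"number"}},"required":["targets"]}

```bash
mkdir -p pics; ls
python3 - <<'E'
from plant import bot
import cv2
o=bot.get_obs(); print(o)
for n in ["scene","side"]:
    print(n,bot.get_calibration(n)); cv2.imwrite(f"pics/{n}0.png",bot.capture(n))
E
```

```text
pics
{'time': 0.0, 'joint_positions': array([-1.48503201e+00,  3.42721374e-01,  1.52505087e+00, -2.92904513e-05,
        1.27539790e+00, -1.45961219e-01]), 'dq': array([-1.88969523e-04, -2.37741230e-04, -8.98731231e-05,  7.99577688e-05,
       -6.87926351e-04,  5.68904791e-04]), 'tau': array([ 2.26890629e-04, -4.31245458e+01, -2.44221246e+01,  7.17328792e-02,
        5.61536278e-02, -1.47490937e-04]), 'tool_pos': array([ 120.56602895, -510.53237033,  226.03385504]), 'tcp_rot': array([-3.14002787e+00, -2.01724382e-04,  2.31733925e-01]), 'contact_force': array([ 0.5516854 , -0.09765508,  0.04083057]), 'moment': array([0.01273528, 0.02011899, 0.01815412]), 'finger_force': 0.0, 'grip_width': 91.55107657105697}
scene {'vfov': 48.056325734762524, 'cx': 328.0820921401341, 'cy': 196.098550174866, 'eye': array([1316.41970769, -149.99275196,  890.05466647]), 'rotation': array([-2.37145154,  0.01340585,  1.33543726])}
side {'vfov': 44.03186501622451, 'cx': 322.49985937054043, 'cy': 197.6662384702638, 'eye': array([ 347.96887152, -592.06682181,  951.03949535]), 'rotation': array([-2.47944055, -0.00361929, -0.38522683])}
```

View pics/scene0.png

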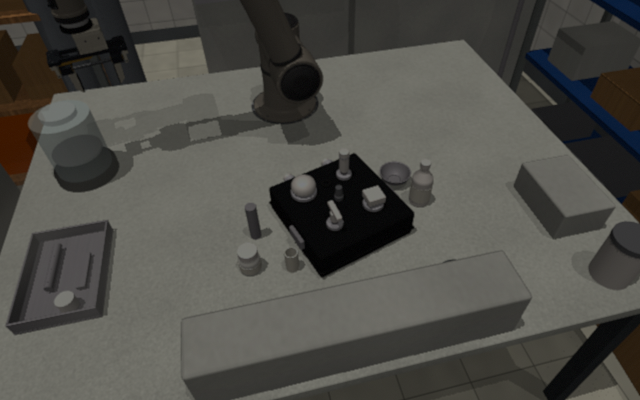

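View pics/side0.png

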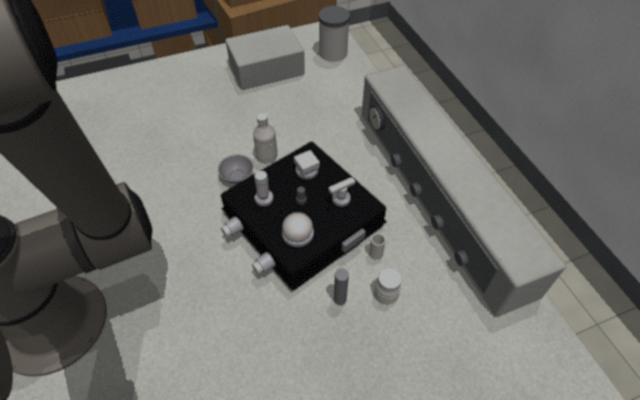

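Scene: dome ≈(303,181), post top ≈(344,153), square ≈(374,192), T-bar ≈(335,208). Side: dome ≈(297,222), post top ≈(261,175), square ≈(307,159), T-bar ≈(342,186). I'll enlarge both for better pixels.

```bash
cat > h.py <<'E'
import numpy as np
from scipy.spatial.transform import Rotation as R
from plant import bot
def ray(n,uv,c=None):
    c=c or bot.get_calibration(n); f=200/np.tan(np.radians(c["vfov"])/2)
    d=np.array([(uv[0]-c["cx"])/f,(uv[1]-c["cy"])/f,1]); return np.array(c["eye"]),R.from_euler("xyz",c["rotation"]).as_matrix()@d
def at(n,uv,z,c=None):
    e,d=ray(n,uv,c); return e+d*(z-e[2])/d[2]
def tri(a,b):
    e1,d1=a;e2,d2=b; A=np.c_[d1,-d2]; t=np.linalg.lstsq(A,e2-e1,rcond=None)[0]
    p,q=e1+t[0]*d1,e2+t[1]*d2; return (p+q)/2,np.linalg.norm(p-q)
E
python3 - <<'E'
import cv2,numpy as np
from h import *
a=cv2.imread("pics/scene0.png")[140:280,240:440]; b=cv2.imread("pics/side0.png")[135:285,215:395]
f=lambda i,s:cv2.convertScaleAbs(cv2.resize(i,None,fx=s,fy=s,interpolation=cv2.INTER_CUBIC),alpha=1.3)
cv2.imwrite("pics/sc.png",f(a,4)); cv2.imwrite("pics/si.png",f(b,4))
for n,u,v,z in [("dome",(303,181),(297,222),130),("post",(344,153),(261,175),165),("square",(374,192),(307,159),122),("tbar",(335,208),(342,186),137)]:
    print(n,at("scene",u,z).round(1),at("side",v,z).round(1),tri(ray("scene",u),ray("side",v)))
E
```

```text
dome [532.1 -35.4 130. ] [519.8 -38.7 130. ] (array([521.9101267 , -33.33362121, 120.76918026]), np.float64(1.513503429663852))
post [495.1  77.6 165. ] [484.3  78.3 165. ] (array([485.78769265,  81.44212914, 158.47131738]), np.float64(3.8441420567871445))
square [603.3 123.9 122. ] [602.8 121.6 122. ] (array([602.96857738, 123.49190181, 120.94908728]), np.float64(1.53552829683337))
tbar [644.3  17.  137. ] [639.4   8.6 137. ] (array([641.114601  ,  15.92111493, 131.1609811 ]), np.float64(5.190023745488659))
```

View pics/sc.png

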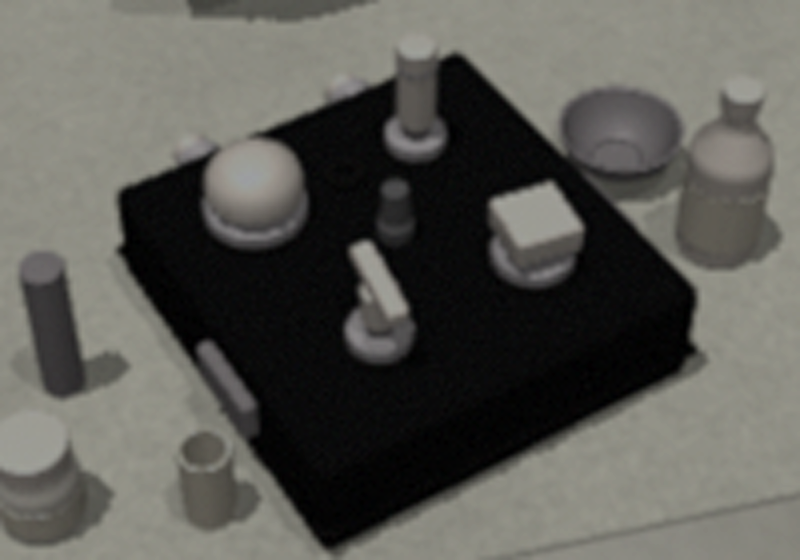

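View pics/si.png

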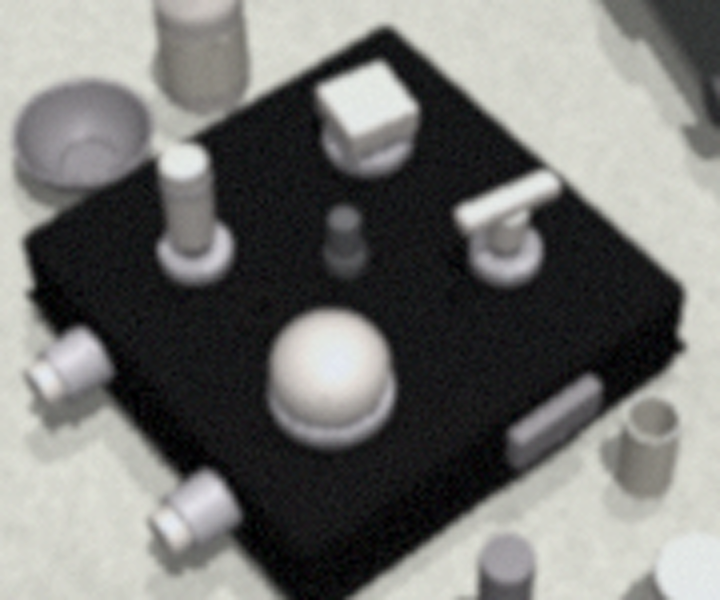

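Crops show (full-picture pixels): scene square top (374,194.2), post top (344.2,151.8), T-bar (335,209.8), dome collar ≈(303.8,192); side square (306.8,159.8), post (261.2,175.5), T-bar (342,185.5), dome collar (298,231). Next I fit the square and work out the move to above the block.

Run:
```python
from h import *
P={}
for n,u,v,z in [("dome",(303.8,192),(298,231),91),("post",(344.2,151.8),(261.2,175.5),164),("square",(374,194.2),(306.8,159.8),121),("tbar",(335,209.8),(342,185.5),136)]:
    a,b=at("scene",u,z),at("side",v,z); P[n]=(a+b)[:2]/2; print(n,a.round(1),b.round(1))
for a,b in ["dome post".split(),"post square".split(),"square tbar".split(),"tbar dome".split(),"dome square".split(),"post tbar".split()]:print(a,b,np.linalg.norm(P[a]-P[b]).round(1))
o=bot.get_obs(); M=R.from_euler("xyz",o["tcp_rot"]).as_matrix(); c=sum(P.values())/4
print(c, M.T@(np.r_[c[0]-40,c[1],330]-o["tool_pos"])/80); print(M.round(3))
```

```text
dome [531.3 -35.3  91. ] [521.9 -34.8  91. ]
post [489.6  79.6 164. ] [484.4  77.7 164. ]
square [609.4 122.  121. ] [601.8 120.4 121. ]
tbar [648.8  15.9 136. ] [640.4  10.6 136. ]
dome post 120.4
post square 126.0
square tbar 114.8
tbar dome 127.5
dome square 175.1
post tbar 170.6
[565.95556168  44.49154779] [ 6.52563684 -5.59070373 -1.28977226]
[[ 0.973  0.23  -0.   ]
 [ 0.23  -0.973  0.001]
 [ 0.    -0.001 -1.   ]]
```

Call:
jog_arm(
  gripper=0,
  targets=[
    {"xyz":[0.2,-0.17,-0.2],"spin":0},
    {"xyz":[0.5,-0.43,-0.2],"spin":0},
    {"xyz":[0.5,-0.43,-0.2],"spin":0},
    {"xyz":[0.5,-0.43,-0.2],"spin":0},
    {"xyz":[0.5,-0.43,-0.2],"spin":0},
    {"xyz":[0.5,-0.43,-0.2],"spin":0},
    {"xyz":[0.5,-0.43,-0.1],"spin":0},
    {"xyz":[0.5,-0.43,0],"spin":0},
    {"xyz":[0.5,-0.43,0],"spin":0},
    {"xyz":[0.5,-0.43,0],"spin":0},
  ],
)

```text
time: 1.35
tool_pos: [412.6, -107.4, 331.7]
tcp_rot: [3.141, -0.001, 0.232]
contact_force: [-0.2, -0.7, 0.1]
grip_width: 0.9
finger_force: 0.0
```

Call:
jog_arm(
  targets=[
    {"xyz":[0.5,-0.43,0],"spin":0},
    {"xyz":[0.5,-0.43,0],"spin":0},
    {"xyz":[0.5,-0.43,0],"spin":0},
    {"xyz":[0.3,-0.26,0],"spin":0},
    {"xyz":[0,0,0],"spin":0},
    {"xyz":[0,0,0],"spin":0},
    {"xyz":[0,0,0],"spin":0},
    {"xyz":[0,0,0],"spin":0},
    {"xyz":[0,0,0],"spin":0},
    {"xyz":[0,0,0],"spin":0},
  ],
)

```text
time: 2.6
tool_pos: [523.9, 43.5, 330.7]
tcp_rot: [3.142, -0.0, 0.231]
contact_force: [0.7, 0.1, 0.1]
grip_width: 0.4
finger_force: 0.0
```

Run:
```python
from h import *
import cv2,pickle
o=bot.get_obs(); c=bot.get_calibration("wrist"); print(o["tool_pos"],o["tcp_rot"],o["grip_width"],c)
i=bot.capture("wrist"); cv2.imwrite("pics/w1.png",cv2.resize(i,(800,500),interpolation=cv2.INTER_CUBIC)); pickle.dump(c,open("c1.pkl","wb"))
```

```text
[523.9235682   43.47962694 330.7446927 ] [ 3.14152058e+00 -3.10085014e-05  2.31321039e-01] 0.37456421191021816 {'vfov': 60.33017150524578, 'cx': 318.2353087692938, 'cy': 195.5616051253711, 'eye': array([594.31052345,  59.33797677, 489.00889264]), 'rotation': array([ 2.86802465e+00,  6.23672791e-04, -1.33931937e+00])}
```

View pics/w1.png

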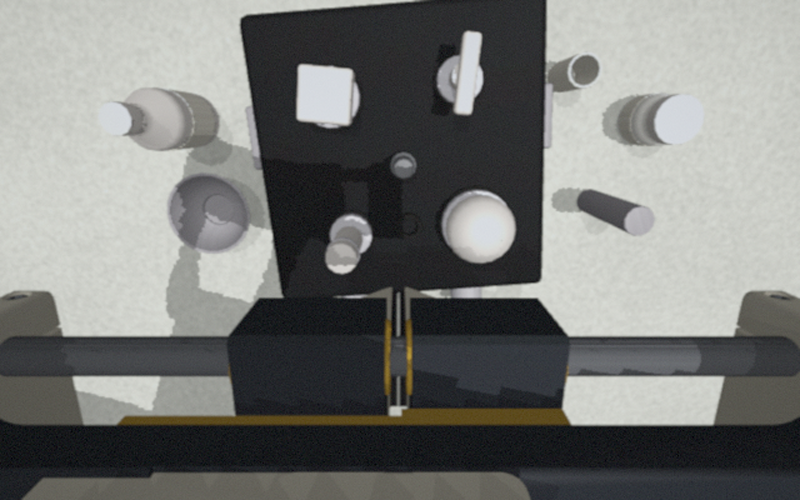

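Wrist view (800x500 → /1.25): square top (260.8,76), T-bar (374.4,58.4), post top (273.6,206.4), dome outline (384,182.2).

Run:
```python
from h import *
import pickle
c=pickle.load(open("c1.pkl","rb")); P={}
for n,uv,z in [("dome",(384,182.2),106),("post",(273.6,206.4),164),("square",(260.8,76),121),("tbar",(374.4,58.4),136)]:
    P[n]=at("wrist",uv,z,c); print(n,P[n].round(1))
for a,b in ["dome post".split(),"post square".split(),"square tbar".split(),"tbar dome".split(),"dome square".split(),"post tbar".split()]:print(a,b,np.linalg.norm(P[a]-P[b]).round(1))
```

```text
dome [522.4 -34.6 106. ]
post [484.5  79.1 164. ]
square [602.7 121.3 121. ]
tbar [643.1  15.8 136. ]
dome post 133.1
post square 132.7
square tbar 114.0
tbar dome 134.2
dome square 176.1
post tbar 173.0
```

Call:
jog_arm(
  targets=[
    {"xyz":[-0.12,0.475,0],"spin":0},
    {"xyz":[-0.12,0.475,0],"spin":0},
    {"xyz":[0,0,0.5],"spin":0},
    {"xyz":[0,0,0.5],"spin":0},
    {"xyz":[0,0,0.5],"spin":0},
    {"xyz":[0,0,0.5],"spin":0},
    {"xyz":[0,0,0.25],"spin":0},
    {"xyz":[0,0,0],"spin":0},
    {"xyz":[0,0,0],"spin":0},
    {"xyz":[0,0,0],"spin":0},
  ],
)

```text
time: 3.9
tool_pos: [523.5, -34.8, 151.9]
tcp_rot: [3.14, -0.002, 0.232]
contact_force: [-0.6, -0.3, 0.2]
grip_width: 0.6
finger_force: 0.0
```

Run:
```python
from h import *
import cv2
print(bot.get_obs()["tool_pos"])
a=bot.capture("scene")[130:255,240:440]; b=bot.capture("side")[135:260,215:415]
cv2.imwrite("pics/d1.png",cv2.resize(np.vstack([a,b]),None,fx=2.4,fy=2.4,interpolation=cv2.INTER_CUBIC))
```

```text
[523.49535449 -34.80574093 151.91831908]
```

View pics/d1.png

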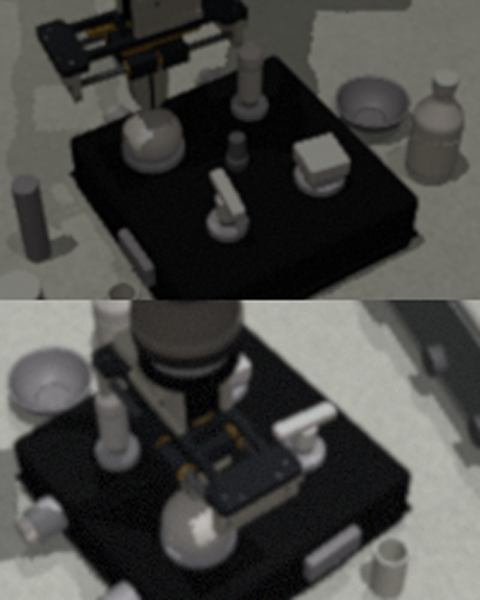

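The fingertips stand above the dome's centre in both views (scene crop ≈(155,105), side ≈(200,500)); press now.

Call:
jog_arm(
  targets=[
    {"xyz":[0,0,0.1],"spin":0},
    {"xyz":[0,0,0.1],"spin":0},
    {"xyz":[0,0,0.04],"spin":0},
    {"xyz":[0,0,0.04],"spin":0},
    {"xyz":[0,0,0.03],"spin":0},
    {"xyz":[0,0,0.03],"spin":0},
    {"xyz":[0,0,0.03],"spin":0},
    {"xyz":[0,0,0.03],"spin":0},
    {"xyz":[0,0,0],"spin":0},
    {"xyz":[0,0,0],"spin":0},
  ],
)

```text
time: 5.25
tool_pos: [522.7, -34.7, 119.0]
tcp_rot: [3.141, -0.0, 0.232]
contact_force: [-3.1, 0.5, 6.8]
grip_width: 0.3
finger_force: 3.3
```

Call:
jog_arm(
  targets=[
    {"xyz":[0,0,0.01],"spin":0},
    {"xyz":[0,0,0],"spin":0},
    {"xyz":[0,0,-0.1],"spin":0},
    {"xyz":[0,0,-0.4],"spin":0},
    {"xyz":[0,0,-0.42],"spin":0},
    {"xyz":[-0.04,-0.49,0],"spin":0},
    {"xyz":[-0.05,-0.5,0],"spin":0},
    {"xyz":[-0.05,-0.5,0],"spin":0},
    {"xyz":[0,0,0],"spin":0},
    {"xyz":[0,0,0],"spin":0},
  ],
)

```text
time: 6.5
tool_pos: [485.0, 78.4, 191.6]
tcp_rot: [3.141, -0.001, 0.232]
contact_force: [-0.8, -0.0, 0.3]
grip_width: 0.2
finger_force: 0.0
```

Run:
```python
from h import *
import cv2
print(bot.get_obs()["tool_pos"])
a=bot.capture("scene")[130:255,240:440]; b=bot.capture("side")[135:260,215:415]
cv2.imwrite("pics/d2.png",cv2.resize(np.vstack([a,b]),None,fx=2.4,fy=2.4,interpolation=cv2.INTER_CUBIC))
```

```text
[485.04858539  78.4271543  191.63617036]
```

View pics/d2.png

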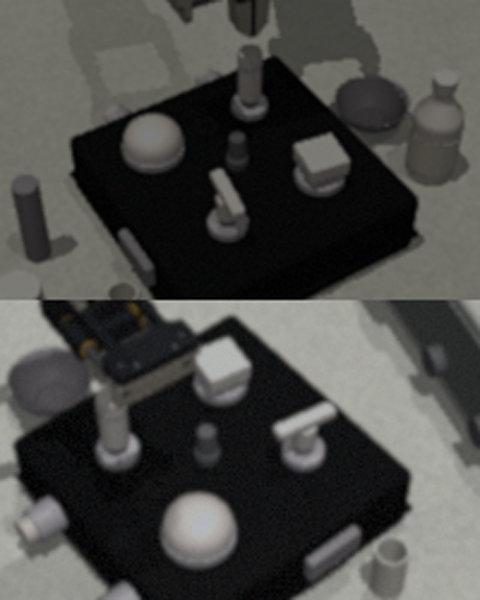

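The dome is now down on its collar; the fingertips (scene crop (250,35)) line up over the post top (251,52). Press the post to z ≈ 153.5.

Call:
jog_arm(
  targets=[
    {"xyz":[0,0,0.12],"spin":0},
    {"xyz":[0,0,0.12],"spin":0},
    {"xyz":[0,0,0.04],"spin":0},
    {"xyz":[0,0,0.04],"spin":0},
    {"xyz":[0,0,0.04],"spin":0},
    {"xyz":[0,0,0.04],"spin":0},
    {"xyz":[0,0,0.04],"spin":0},
    {"xyz":[0,0,0.03],"spin":0},
    {"xyz":[0,0,0],"spin":0},
    {"xyz":[0,0,0],"spin":0},
  ],
)

```text
time: 7.85
tool_pos: [484.7, 78.8, 154.3]
tcp_rot: [3.141, -0.001, 0.232]
contact_force: [-1.3, -2.1, 6.7]
grip_width: 0.6
finger_force: 3.0
```

Call:
jog_arm(
  targets=[
    {"xyz":[0,0,0.01],"spin":0},
    {"xyz":[0,0,0],"spin":0},
    {"xyz":[0,0,-0.1],"spin":0},
    {"xyz":[0,0,-0.35],"spin":0},
    {"xyz":[0.5,-0.06,0],"spin":0},
    {"xyz":[0.5,-0.06,0],"spin":0},
    {"xyz":[0.55,-0.055,0],"spin":0},
    {"xyz":[0,0,0.4],"spin":0},
    {"xyz":[0,0,0.1],"spin":0},
    {"xyz":[0,0,0],"spin":0},
  ],
)

```text
time: 9.1
tool_pos: [601.3, 120.8, 148.8]
tcp_rot: [-3.141, 0.002, 0.232]
contact_force: [0.3, -0.3, -0.1]
grip_width: 0.7
finger_force: 0.0
```

Run:
```python
from h import *
import cv2
print(bot.get_obs()["tool_pos"])
a=bot.capture("scene")[130:255,240:440]; b=bot.capture("side")[135:260,215:415]
cv2.imwrite("pics/d3.png",cv2.resize(np.vstack([a,b]),None,fx=2.4,fy=2.4,interpolation=cv2.INTER_CUBIC))
```

```text
[601.33344739 120.81459009 148.81389196]
```

View pics/d3.png

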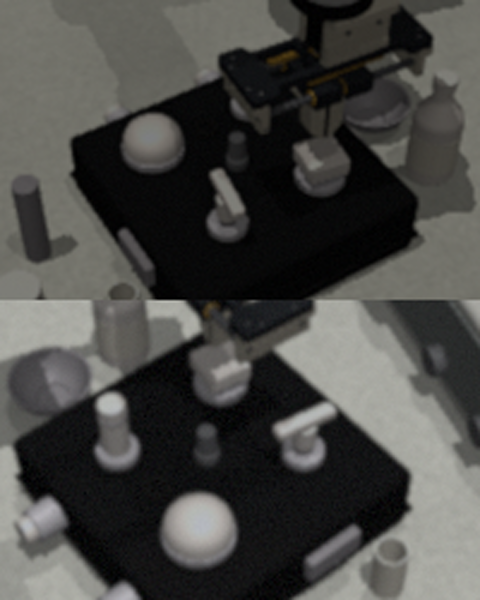

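Fingertips are over the square cap (scene crop ≈(318,135) above cap (322,158)), post now seated. Press to z ≈ 110.5.

Call:
jog_arm(
  targets=[
    {"xyz":[0,0,0.12],"spin":0},
    {"xyz":[0,0,0.12],"spin":0},
    {"xyz":[0,0,0.04],"spin":0},
    {"xyz":[0,0,0.04],"spin":0},
    {"xyz":[0,0,0.04],"spin":0},
    {"xyz":[0,0,0.04],"spin":0},
    {"xyz":[0,0,0.04],"spin":0},
    {"xyz":[0,0,0.04],"spin":0},
    {"xyz":[0,0,0],"spin":0},
    {"xyz":[0,0,0],"spin":0},
  ],
)

```text
time: 10.45
tool_pos: [602.1, 120.9, 111.2]
tcp_rot: [3.141, -0.001, 0.232]
contact_force: [-1.5, -1.0, 5.7]
grip_width: 0.6
finger_force: 3.1
```

Call:
jog_arm(
  targets=[
    {"xyz":[0,0,0.012],"spin":0},
    {"xyz":[0,0,0],"spin":0},
    {"xyz":[0,0,-0.1],"spin":0},
    {"xyz":[0,0,-0.4],"spin":0},
    {"xyz":[0,0,-0.6],"spin":0},
    {"xyz":[0,0,-0.6],"spin":0},
    {"xyz":[0,0,-0.6],"spin":0},
    {"xyz":[-0.5,0.4,-0.4],"spin":0},
    {"xyz":[-0.6,0.5,0],"spin":0},
    {"xyz":[-0.6,0.4,0],"spin":0},
  ],
)

```text
time: 11.7
tool_pos: [492.3, -12.9, 325.8]
tcp_rot: [3.141, -0.0, 0.232]
contact_force: [-0.6, -0.6, 0.2]
grip_width: 0.2
finger_force: 0.0
```

Call:
jog_arm(
  targets=[
    {"xyz":[-0.6,0,0],"spin":0},
    {"xyz":[-0.5,0,0],"spin":0},
    {"xyz":[0,0,0],"spin":0},
    {"xyz":[0,0,0],"spin":0},
    {"xyz":[0,0,0],"spin":0},
    {"xyz":[0,0,0],"spin":0},
    {"xyz":[0,0,0],"spin":0},
    {"xyz":[0,0,0],"spin":0},
    {"xyz":[0,0,0],"spin":0},
    {"xyz":[0,0,0],"spin":0},
  ],
)

```text
time: 12.95
tool_pos: [407.8, -31.8, 325.8]
tcp_rot: [3.142, -0.0, 0.232]
contact_force: [-0.2, 0.0, -0.2]
grip_width: 0.5
finger_force: 0.0
```

Run:
```python
from h import *
import cv2
a=bot.capture("scene")[130:230,260:420]; b=bot.capture("side")[135:235,225:385]
cv2.imwrite("pics/d4.png",cv2.resize(np.vstack([a,b]),None,fx=3,fy=3,interpolation=cv2.INTER_CUBIC))
```

```text
(no output)
```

View pics/d4.png

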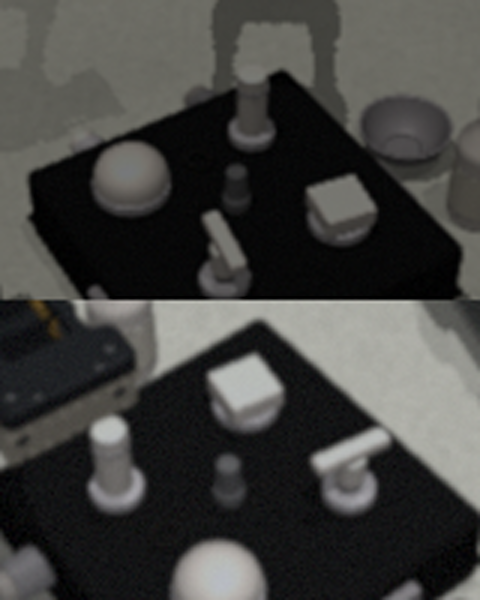

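The dome, post and square caps (scene crop (131,178), (252,75), (342,203)) all sit on their collars. The T-bar stands out, and the connector and ring are in place.

```bash
python3 -c "
from plant import bot
print(bot.close_job())"
```

```text
the job is handed in; nothing more can be done
None
```

I pushed the dome, post and square caps down in that order. Each met its collar's spring at the expected home height, and all three look seated in the final pictures. The T-bar cap still stands out, nothing else looks moved in the final views, and I handed the job in at about 13 s.

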